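Seal a slide transport case with the bench sealing pliers

ROBOT

A 7-joint arm with a two-finger parallel gripper is mounted at the origin on a cart in front of the work surface, level with it; the furniture and walls round the work are solid. World frame = base frame: x ahead of the robot, y to its left, z up, the work surface at z = 0. Lengths are in m, angles in rad, forces in N, time in s.
With the tool pointing down it reaches from about 0.4 to 0.875 m from the base axis. Payload 6.5 kg.
Tool frame: the origin (TCP) lies midway between the tips of the shut fingers; the grasp point (between the pads) lies 19 mm behind it; z points along the fingers, y is the line along which they close (so a half turn about z gives the same grasp; the last joint's range is limited). The gripper opens to 88 mm and grips with 3 to 60 N. Pads are 18 mm wide; open, the fingers measure 123 mm over their backs; the gripper's body (75 mm by 187 mm) begins 45 mm behind the grasp point.
Start: joints at [-1.17, 0.536, -0.004, 1.538, 0.003, 1.067, -0.071], TCP at [0.293, 0.58, 0.239] pointing down, gripper open.
Joint ranges: [-2.7, 2.7], [-0.37, 2.16], [-1.27, 1.26], [0.24, 2.4], [-1.31, 4.45], [0.19, 1.91], [-2.76, 2.76]. Speed limits (rad/s): [2.39, 2.39, 3.14, 3.14, 3.14, 3.14, 3.14].

INTERFACE

Orientations are given as a unit quaternion [w, x, y, z].
In Python, from cell import r gives the robot as it stands. The module is installed in compiled form; this text tells all that it offers.
- The arm moves only by the shell command python3 -m creep 'ROWS' [OPENING] [FORCE]. ROWS is JSON, a list of rows, each a list of 2 entries, a list of its own where there are three numbers: the shift along the tool's x, y, z normalised to -1 to 1, where 1 is 0.2 m, then the turn about the tool's z normalised to -1 to 1, where 1 is 180 degrees. In form: [[[dx, dy, dz], turn], ...]. A call has 1 to 12 rows; each row shifts and turns the commanded pose from where the row before left it, along the tool's axes as they then stand; what a row does not reach is not made up. A row lasts 1/12 s, in which the tool goes at most 41.7 mm and 7.16 degrees, less where a joint would pass 70% of its speed; a pose out of reach is approached as far as the arm can. A call with a number of a shift or a turn outside -1 to 1 is refused whole. A call with a gripper value outside its range is refused whole. OPENING is the finger opening in mm, from 0 to 88.1, set as the call begins (- or left out, the last holds). The fingers move at their own pace and stop on an object; FORCE is the grip in N (left out, the last holds). Time passes only in rows, so rows that do not move let the fingers close. It gives the time, the measured TCP pose, the force, the opening and the grip force at its end, in the units of the state.
- r.read_state(): the state, without advancing time (a new reading comes with each control period).
- r.snapshot(name): name is "side" or "top"; returns (picture, depth): 480x640x3 uint8, red, green, blue; 480x640 float32, m along the optical axis (not along the pixel's ray), 0 where there is no reading.
- r.get_calibration(name): a dict with "fx", "fy", "cx", "cy" (pixels), "D" ([k1, k2, p1, p2, k3] as OpenCV has them; the pictures are not rectified), "world_to_cam" (4x4, takes a point from world to camera coordinates). Camera axes: x right, y up, looking along -z (the intrinsics and any distortion apply to the point x, -y, -z); pixel columns grow to the right and rows downward; lengths in m; the calibration is good to about 2 mm. A picture is of the moment at which its call begins. get_calibration takes no time and is no camera call.
- r.job_done(): hands the job in; it is judged then, once.
The state is a dict: "time_s": time; "joint_positions": joint angles; "joint_vel": joint speeds; "joint_torque": joint torques, N m; "tool_pos": TCP position; "ee_rot": TCP orientation; "wrist_force": force on the tool from outside, world axes, zero at the start; "wrist_torque": the same for the moment, N m; "finger_gap": finger opening in m; "gripper_force": force on a finger pad.
Only numpy, scipy, OpenCV 4.12 (cv2) and the standard library are available. Lean on these libraries where they do the work, as an engineer would, in place of code of your own. Each camera call takes 0.05 s, during which the arm holds its last target. There are 200 camera calls.

TASK

Seal the slide transport case: flip the wire keeper off the end of the handles so that the sealing pliers spring open, slide the case along the bench into their mouth until the red snap seal lies under the die, and press the upper handle down with the fingertips until the seal clicks home. Then let the pliers open again and draw the sealed case back out, leaving it flat on the bench clear of the jaws. Keep the case level and, until it is sealed, down on the bench; do not press the seal by hand, and do not disturb the stack of dishes, the cup of scissors or the dropper bottle.

Things in the scene. Friction and masses are not known exactly. Their poses are not given: they have to be found in the camera images.
- pliers: bench sealing pliers on a fixed grey base plate 205 x 60 mm, orange handles. Origin on the bench under the pivot; +x back along the handles, -x out of the mouth, z up. Pivot axis is y at z = 26 mm. Fixed upper jaw 18 mm wide, from x = -57 mm, z = 44 to 57 mm. Base plate only behind x = -20 mm: ahead of it the case slides on the bench. Cheeks at x = -31 mm stop the tongue 2 mm past its right place
- die (a point): centre of the face of the upper die (22 mm round, steel), at (-45, 0, 35.5) mm in the pliers' frame; the seal must lie under it, within about 5 mm. The forked lower jaw (29 mm wide) below it reaches no higher than z = 12 mm while the pliers are open and rises as the upper handle is pressed
- lever (a joint): angle of the moving half (upper handle and lower jaw), rad: 0 sprung open, 0.38 held shut by the keeper, stop at 0.45. Its spring pushes up with 2 to 3 N at the pad when open, 5 N when shut. With the case in the mouth the seal is squeezed from about 0.16 and clicks at 0.2 to 0.26 with 7 to 12 N on the pad; the force then drops to some 3 N, and climbs steeply past about 0.26
- handle_pad (a point): middle of the black pad (46 x 21 mm) on top of the orange upper handle, where it is pressed; it moves on a circle about the pivot axis. In the pliers' frame it is at x = 116, z = 57 mm at lever angle 0.38 and at x = 96.1, z = 98.1 mm at angle 0. The orange grip reaches from x = 46 to 150 mm when shut
- bail (a joint): angle of the wire keeper, rad: 0 upright over the end of the upper handle, about 0.3 when it slips off the end, after which it falls outward to 1.45. It hinges about a line along the pliers' y at x = 140, z = 17 mm and swings toward +x of the pliers
- bail_tab (a point): centre of the keeper's red thumb tab, 26 mm wide, 4 mm thick, z = 61 to 87 mm when upright; the point is 60 mm from the hinge. Push the tab from the jaw side toward +x of the pliers with a few N, some 25 mm, fingertips above the handle, whose top there is at z = 57 mm when shut; the handle then springs up against the fingertips
- case: loose slide transport case, about 0.4 kg: box 100 x 62 x 28 mm, blue below, white lid, paper label on top. Origin at the underside's centre, z up, +x toward the tongue. The tongue sticks out 28 mm beyond the +x end, 40 mm wide, from z = 14 to z = 19 mm, and carries the red seal 66 mm from the origin. The long sides (62 mm apart) can be gripped from above
- seal_top (a point): top centre of the red snap seal (20 mm head), at (66, 0, 32) mm in the case's frame while raised, z = 25 mm when home
- seal (a joint): travel of the seal, m: 0 raised, 0.007 fully home. Sprung barbs resist it (about 20 N on the seal itself); let go before about 0.003 it springs back most of the way, beyond that it snaps on by itself to 0.006 or more and stays there
- plate_stack: stack of agar dishes, 96 mm across, 95 mm high, loose bystander; origin at the underside's centre
- cup: clear cup with scissors and droppers, 74 mm across, 138 mm high, loose bystander; origin at the underside's centre
- bottle: white dropper bottle with red cap, 32 mm across, 88 mm high, loose bystander; origin at the underside's centre
- screen_edge (a point): lower corner, nearest the robot, of the room's fixed flat monitor: its screen (20 mm thick) runs straight away from the robot (+x) from here for 500 mm, its lower edge 60 mm above the bench and 410 mm high; keep the arm and gripper off it

How it is judged:
By the outcome, as a careful person would: the job done as asked, in the order asked, and still so for the second after the job is handed in, with the robot touching nothing.
It also fails if it takes over 66 s, if anything falls off the work surface, if the arm or the gripper's body presses on something with over 40 N, if the wrist force passes 120 N, or if a joint passes its speed limit or range.

## Working session

There is one attempt and no reset: what is moved stays moved. The work goes in short steps, Python scripts to look and compute and a shell command to move; the robot and the scene stay as the last step left them, time stands still between calls to the robot, and variables do not carry over. Pictures are saved under pics/ and viewed, at most 10 in all, crops included, and the job is handed in when it is done.

```bash
mkdir -p pics; cat > h.py <<'E'
import numpy as np, cv2
from cell import r
def snap(n,f=None):
    p,d=r.snapshot(n)
    np.savez('/tmp/%s.npz'%n,p=p,d=d)
    if f: cv2.imwrite('pics/'+f,p[:,:,::-1])
    return p,d
def world(n,u,v,d):
    c=r.get_calibration(n);K=np.array([[c['fx'],0,c['cx']],[0,c['fy'],c['cy']],[0,0,1.]])
    uv=np.stack([np.ravel(u),np.ravel(v)],1).astype(float).reshape(-1,1,2)
    q=cv2.undistortPoints(uv,K,np.array(c['D'],float)).reshape(-1,2)
    d=np.ravel(d); P=np.stack([q[:,0]*d,-q[:,1]*d,-d,np.ones_like(d)],1)
    return (P@np.linalg.inv(np.array(c['world_to_cam'])).T)[:,:3]
E
python3 - <<'E'
from h import *
for n in('top','side'):
    snap(n,n+'1.png'); c=r.get_calibration(n); M=np.linalg.inv(np.array(c['world_to_cam'])); print(n,M.round(3).tolist())
print(r.read_state())
E
```

```text
top [[-0.011, 0.995, -0.103, 0.45], [-1.0, -0.009, 0.021, 0.172], [0.02, 0.103, 0.994, 1.031], [0.0, 0.0, 0.0, 1.0]]
side [[0.924, 0.211, -0.32, 0.201], [-0.383, 0.505, -0.773, -0.698], [-0.001, 0.837, 0.548, 0.677], [0.0, 0.0, 0.0, 1.0]]
{'time_s': 0.1, 'joint_positions': array([-1.17019488,  0.53709634, -0.00443371,  1.53876335,  0.00258625,
        1.06731428, -0.07116826]), 'joint_vel': array([-1.11640853e-03, -3.51276045e-03, -8.25891185e-04, -8.49840294e-04,
        1.65970242e-03,  7.25025853e-04,  1.20420690e-05]), 'joint_torque': array([ 2.79668486e-03, -5.72075236e+01,  9.93772633e-01, -2.52232271e+01,
       -5.62129333e-02,  1.35222886e-02,  3.69383201e-05]), 'tool_pos': array([0.29228086, 0.57995398, 0.23792717]), 'ee_rot': array([-1.29737907e-04,  2.31242268e-01,  9.72895880e-01, -7.77037172e-04]), 'wrist_force': array([ 0.08287916, -0.21082177, -0.12287865]), 'wrist_torque': array([ 0.0046719 ,  0.02368277, -0.02025715]), 'gripper_force': 0.0, 'finger_gap': 0.08872804813182567}
```

View pics/top1.png

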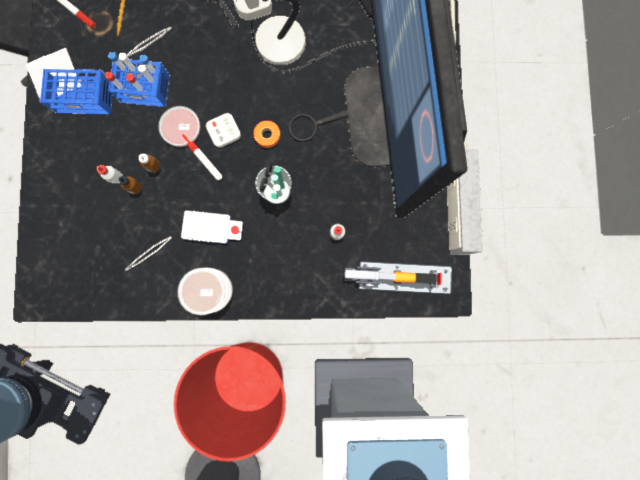

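View pics/side1.png

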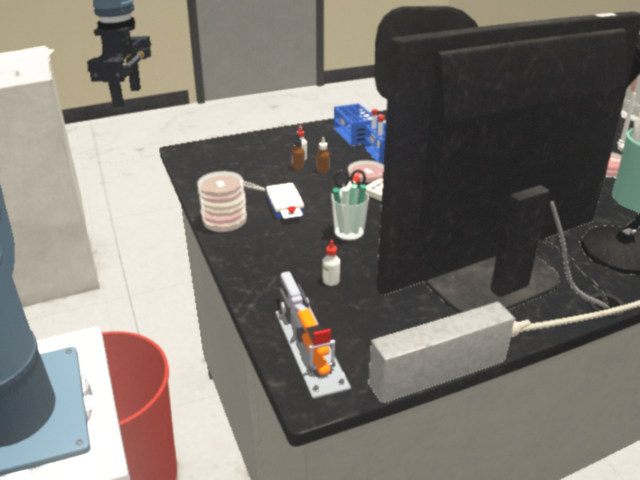

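Top view: the case is at about (210,228) with its tongue and red seal on the right (235,230). The pliers are at (345-452, 262-293), mouth left, red tab at (440,280). The cup is at (273,185), the bottle at (338,232), the dishes at (205,291), and the monitor edge runs from (398,213).

```bash
cat > m.py <<'E'
from h import *
def cloud(n):
    z=np.load('/tmp/%s.npz'%n);p,d=z['p'],z['d'];v,u=np.mgrid[:480,:640]
    W=world(n,u,v,d).reshape(480,640,3);W[d==0]=np.nan
    return p.astype(int),W
def rect(P): 
    c,s,a=cv2.minAreaRect((P[:,:2]*1000).astype(np.float32)); return np.round(c,1),np.round(s,1),round(a,2)
E
python3 - <<'E'
from m import *
p,W=cloud('top')
def roi(a,b,c,d): 
    m=np.zeros((480,640),bool);m[b:d,a:c]=1;return m
z=W[:,:,2]
print('bench',np.nanmedian(z[240:250,270:320]))
red=(p[...,0]>150)&(p[...,1]<80)&(p[...,2]<80)
C=roi(172,205,250,250)
m=C&(z>.022)&(z<.034)&~red; print('case lid',m.sum(),rect(W[m]),np.median(z[m]),W[m].mean(0).round(4))
m=C&red; print('seal',m.sum(),W[m].mean(0).round(4),rect(W[m]),np.median(z[m]))
m=C&(z>.012)&(z<.021); print('tongue',m.sum(),W[m].mean(0).round(4),rect(W[m]))
P=roi(335,255,462,300)
m=P&(z>.002)&(z<.012)&(p.min(2)>90);print('plate',m.sum(),rect(W[m]),np.median(z[m]))
m=P&red;print('tab',m.sum(),W[m].mean(0).round(4),rect(W[m]),z[m].min(),z[m].max())
m=P&(p[...,0]>200)&(p[...,1]>110)&(p[...,1]<190)&(p[...,2]<80);print('orange',m.sum(),W[m].mean(0).round(4),rect(W[m]))
m=P&(z>.040)&(W[:,:,1]>-.06)&(z<.07);print('jaw',m.sum(),W[m].mean(0).round(4),rect(W[m]),W[m].max(0))
for n,R in(('bottle',(325,220,350,245)),('cup',(250,160,300,210)),('dish',(172,262,238,318))):
    m=roi(*R)&(z>.02);print(n,rect(W[m]),np.nanmax(z[m]))
m=roi(380,0,470,220)&(z>.05);q=W[m];print('mon',q[q[:,0].argsort()[:5]].round(3))
for v,u in((278,350),(278,365),(278,380),(278,400),(278,410),(278,425),(280,438),(280,445)):print(u,v,W[v,u].round(3),p[v,u])
E
python3 - <<'E'
import cv2
a=cv2.imread('pics/top1.png');cv2.imwrite('pics/c.png',cv2.resize(a[200:310,330:470],None,fx=5.5,fy=5.4,interpolation=3))
E
```

```text
bench -0.00044891017020232127
case lid 1354 (array([574.6, 402. ]), array([125.8,  62.6]), 82.98) 0.027947583796283704 [0.5753 0.41   0.0278]
seal 0 [nan nan nan] (array([0., 0.]), array([0., 0.]), 0.0) nan
tongue 175 [0.569  0.3615 0.0181] (array([574.6, 403.3]), array([133.5,  63.2]), 83.36)
plate 1349 (array([460. , -28.2]), array([207. ,  61.7]), 86.03) 0.00532178326463395
tab 19 [ 0.4566 -0.0833  0.0843] (array([456.1, -83.3]), array([ 2.3, 18.6]), 88.37) 0.08078800887614357 0.08812840444335157
orange 51 [ 0.4561 -0.0168  0.0548] (array([461.5, -16.6]), array([45.5, 19.2]), 89.28)
jaw 812 [0.4635 0.0277 0.0529] (array([465.3,  26.3]), array([172.7,  34.4]), 89.32) [0.48314391 0.11254186 0.06110583]
bottle (array([561.3, 126.7]), array([28.3, 31.3]), 88.91) 0.09074901621664622
cup (array([660.4, 259.3]), array([73.4, 71.6]), 43.81) 0.14079207840133556
dish (array([435.9, 403.9]), array([93.7, 95.8]), 13.57) 0.10069043027833335
mon [[ 0.579 -0.139  0.094]
 [ 0.579 -0.137  0.093]
 [ 0.579 -0.148  0.091]
 [ 0.579 -0.146  0.091]
 [ 0.579 -0.144  0.091]]
350 278 [0.46  0.1   0.055] [123 125 132]
365 278 [0.459 0.068 0.058] [220 220 227]
380 278 [0.459 0.034 0.043] [210 209 219]
400 278 [ 0.458 -0.007  0.055] [255 223  77]
410 278 [ 0.458 -0.028  0.054] [255 222  76]
425 278 [ 0.458 -0.059  0.059] [66 67 65]
438 280 [ 0.453 -0.083  0.074] [131  35  34]
445 280 [ 0.453 -0.117  0.003] [233 238 240]<stdin>:10: RuntimeWarning: Mean of empty slice.
  ret = um.true_divide(
  return _methods._mean(a, axis=axis, dtype=dtype,
  ret = ret.dtype.type(ret / rcount)
```

View pics/c.png

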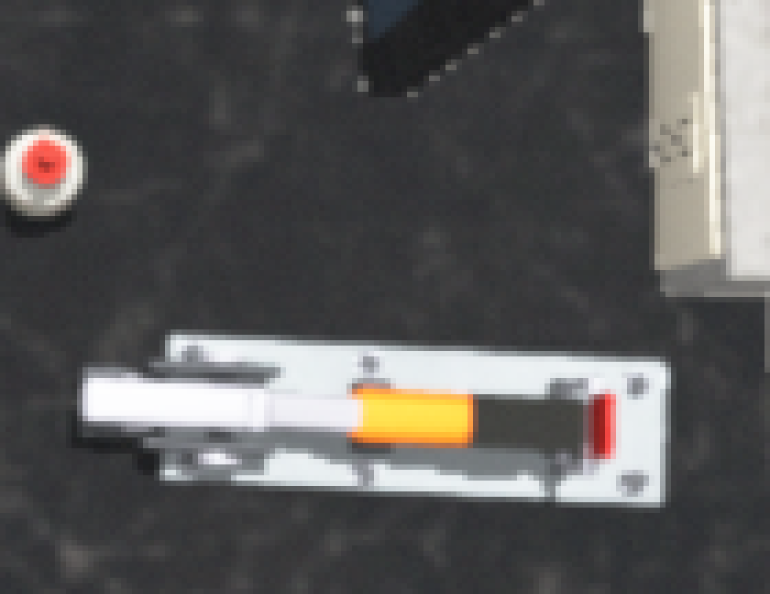

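Zoomed view: the pliers' jaw is on the left, the pad (470-590) and red tab (~603,425) on the right, with the axis along world -y turned about 4°. This agrees with the plate rectangle. Next: a helper that converts targets into rows, and a clearance check on the sliding route, because the gripper body is wide next to the dishes and cup.

```bash
cat > go.py <<'E'
# go.py x y z(mm) yangle(deg): remaining turn and shift (after that turn) in move units
import sys,numpy as np
from scipy.spatial.transform import Rotation as R
from cell import r
s=r.read_state();x,y,z,a=map(float,sys.argv[1:5])
q=s['ee_rot'];M=R.from_quat([q[1],q[2],q[3],q[0]]);Y=M.as_matrix()[:,1];a0=np.degrees(np.arctan2(Y[1],Y[0]))
da=(a-a0+90)%180-90
if len(sys.argv)>5: da=(a-a0+180)%360-180
M2=M*R.from_euler('z',-da,degrees=True)
d=np.array([x,y,z])/1000-s['tool_pos']
print('t',round(s['time_s'],2),'j7',s['joint_positions'][6].round(2),'pos',(s['tool_pos']*1000).round(1),'ya',round(a0,1),'F',s['wrist_force'].round(1),'gap',round(s['finger_gap']*1000,1),'| turn',round(-da/180,4),'shift',(M2.inv().apply(d)/.2).round(4))
E
cat > plan.py <<'E'
import numpy as np,heapq
from m import *
C=[((436,404),48),((660.4,259.3),37),((561.3,126.7),16)]
def sd(c,th,lo,hi,p,rad):
    d=np.subtract(p,c);q=np.array([np.cos(th)*d[0]+np.sin(th)*d[1],-np.sin(th)*d[0]+np.cos(th)*d[1]])
    lo=np.array(lo);hi=np.array(hi);e=np.maximum(np.maximum(lo-q,q-hi),0);return np.hypot(*e)-rad
def clr(x,y,th,b): # th: closing axis; case +x is th-90; local -y is tongue way
    t=np.radians(th);v=99
    for p,rad in C:
        v=min(v,sd((x,y),t,(-93.5,-37.5),(93.5,37.5),p,rad),sd((x,y),t,(-31,-50-b),(31,50-b),p,rad),sd((x,y),t,(-20,-78-b),(20,0),p,rad))
    return v
def plan(b,S,G):
    f=lambda s:clr(s[0],s[1],s[2],b)
    pq=[(-f(S),S,None)];seen={};
    while pq:
        c,s,pa=heapq.heappop(pq)
        if s in seen: continue
        seen[s]=pa
        if s==G: break
        for d in((10,0,0),(-10,0,0),(0,10,0),(0,-10,0),(0,0,6),(0,0,-6)):
            n=(s[0]+d[0],s[1]+d[1],s[2]+d[2])
            if n in seen or not(400<n[0]<700 and 150<n[1]<560 and abs(n[2])<80):continue
            heapq.heappush(pq,(max(c,-f(n)),n,s))
    P=[];k=G
    while k is not None:P.append(k);k=seen[k]
    return -c,P[::-1]
if __name__=='__main__':
    for b in(35,20,0,-20,-35):
        S=(580,round((415+b)/10)*10,-6);G=(480,round((205+b)/10)*10,-6)
        c,P=plan(b,S,G);print(b,round(clr(*S,b),1),round(clr(*G,b),1),'best',round(c,1),P[::3] if c>5 else '')
E
python3 go.py 458 -54 66 86; python3 plan.py
```

```text
t 0.1 j7 -0.07 pos [292.3 580.  237.9] ya 63.3 F [ 0.1 -0.2 -0.1] gap 88.7 | turn -0.1263 shift [-1.0481 -3.103   0.8637]
35 2.6 46.9 best 2.6 
20 -0.2 30.8 best -0.2 
0 0.0 10.9 best 0.0 
-20 2.1 -9.0 best -9.0 
-35 4.2 -16.0 best -16.0
```

```bash
python3 - <<'E'
from plan import *
for b in(35,20,-35):
  for sx in(590,600):
    S=(sx,round((415+b)/10)*10,-6);G=(480,round((225+max(b,20))/10)*10,-6)
    c,P=plan(b,S,G);print(b,sx,round(clr(*S,b),1),round(clr(*G,b),1),'best',round(c,1),P[::3] )
E
echo MOVE
python3 -m creep '[[[0,0,0],-0.035],[[-0.1,-0.15,0],-0.035],[[-0.1,-0.18,0],-0.035],[[-0.1,-0.19,0],-0.0213],[[-0.1,-0.19,0],0],[[-0.1,-0.19,0],0],[[-0.1,-0.19,0],0],[[-0.1,-0.19,0],0],[[-0.1,-0.19,0],0],[[-0.1,-0.19,0],0],[[-0.1,-0.19,0],0],[[0,-0.19,0],0]]' 0 20
python3 go.py 458 -54 100 86
```

```text
35 590 12.0 49.0 best 9.9 [(590, 450, -6), (590, 440, -18), (590, 430, -30), (580, 420, -36), (570, 440, -36), (570, 460, -30), (560, 470, -24), (560, 480, -12), (550, 490, -6), (540, 510, -6), (530, 520, 0), (530, 520, 6), (550, 520, 12), (550, 520, 30), (550, 510, 42), (560, 510, 54), (560, 510, 72), (560, 490, 78), (550, 470, 78), (550, 440, 78), (540, 420, 78), (540, 390, 78), (530, 370, 78), (530, 350, 72), (520, 340, 66), (510, 330, 60), (500, 310, 60), (490, 290, 60), (480, 270, 60), (460, 260, 60), (450, 240, 60), (420, 240, 60), (410, 220, 60), (410, 190, 60), (410, 160, 60), (410, 160, 42), (410, 160, 24), (410, 160, 6), (410, 170, -6), (410, 200, -6), (410, 230, -6), (410, 260, -6), (440, 260, -6), (470, 260, -6)]
35 600 21.6 49.0 best 9.9 [(600, 450, -6), (600, 440, -18), (600, 430, -30), (600, 410, -36), (590, 420, -42), (590, 440, -36), (580, 450, -30), (580, 470, -24), (570, 480, -18), (560, 490, -12), (550, 500, -6), (560, 510, 0), (570, 510, 12), (570, 510, 30), (570, 500, 42), (570, 510, 54), (570, 510, 72), (570, 490, 78), (560, 470, 78), (560, 440, 78), (550, 420,
[... 2466 characters left out ...]
380, -6), (610, 370, 0), (610, 360, 12), (600, 350, 18), (580, 350, 24), (580, 330, 30), (580, 330, 48), (570, 320, 54), (560, 300, 54), (550, 280, 54), (530, 270, 54), (510, 260, 54), (480, 260, 54), (460, 250, 54), (440, 240, 54), (420, 230, 54), (410, 210, 54), (410, 180, 54), (410, 160, 48), (410, 160, 30), (410, 160, 12), (410, 160, -6), (410, 190, -6), (410, 220, -6), (420, 240, -6), (450, 240, -6), (480, 240, -6)]
MOVE
time_s: 1.1
tool_pos: [0.4431, 0.1591, 0.2389]
ee_rot: [0.001, 0.036, 0.999, 0.0]
wrist_force: [0.8, -0.2, 0.8]
finger_gap: 0.0102
gripper_force: 0.0
t 1.1 j7 1.07 pos [443.1 159.1 238.9] ya 85.9 F [ 0.8 -0.2  0.8] gap 10.2 | turn -0.0007 shift [-0.147  -1.0577  0.6947]
```

Gripping the case near its front and turning it through the gap leaves 14–20 mm of clearance. The keeper comes first.

```bash

python3 -m creep '[[[-0.02,-0.15,0],0],[[-0.02,-0.15,0],0],[[-0.02,-0.15,0.05],0],[[-0.02,-0.15,0.1],0],[[-0.02,-0.15,0.1],0],[[-0.02,-0.15,0.1],0],[[-0.027,-0.1577,0.1],0],[[0,0,0.1],0],[[0,0,0.1],0],[[0,0,0.04],0],[[0,0,0],0],[[0,0,0],0]]' 
python3 go.py 458 -54 67 86
python3 - <<'E'
from h import *
snap('top');
E
python3 - <<'E'
import sys;sys.path.insert(0,'.')
from h import *
p=np.load('/tmp/top.npz')['p'];q,_=snap('side')
a=np.hstack([cv2.resize(p[240:320,340:460],(390,300)),cv2.resize(q[240:400,240:440],(390,300))])
cv2.imwrite('pics/k1.png',a[:,:,::-1])
E
```

```text
time_s: 2.1
tool_pos: [0.4548, -0.0513, 0.1009]
ee_rot: [-0.0, 0.035, 0.999, 0.0]
wrist_force: [0.3, 0.3, 0.4]
finger_gap: 0.0004
gripper_force: 0.0
t 2.1 j7 1.62 pos [454.8 -51.3 100.9] ya 86.0 F [0.3 0.3 0.4] gap 0.4 | turn 0.0002 shift [-0.0168 -0.0126  0.1694]
```

View pics/k1.png

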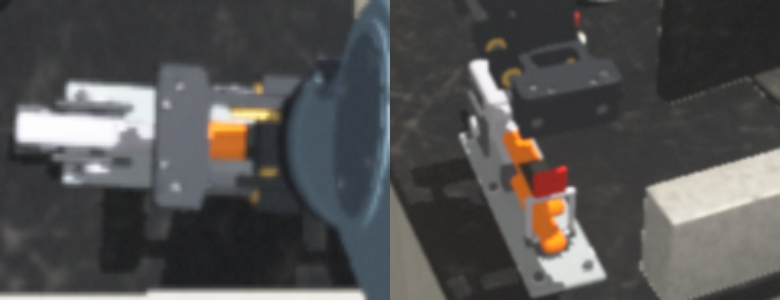

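The fingers are over the pad on the jaw side of the red tab (right half, tab at 550,180). Now lower and push.

```bash

python3 -m creep '[[[-0.017,0,0.05],0],[[0,0,0.05],0],[[0,0,0.05],0],[[0,-0.01,0.02],0],[[0,-0.02,0],0],[[0,-0.02,0],0],[[0,-0.02,0],0],[[0,-0.02,0],0],[[0,-0.02,0],0],[[0,-0.02,0],0]]' 
python3 go.py 458 -54 67 86
```

```text
time_s: 3.03
tool_pos: [0.4566, -0.078, 0.067]
ee_rot: [0.0, 0.035, 0.999, 0.0]
wrist_force: [-0.5, 1.8, -0.3]
finger_gap: 0.0004
gripper_force: 0.8
t 3.03 j7 1.69 pos [456.6 -78.   67. ] ya 86.0 F [-0.5  1.8 -0.3] gap 0.4 | turn -0.0001 shift [ 0.0014  0.12   -0.0002]
```

```bash

python3 -m creep '[[[0,-0.02,0],0],[[0,-0.02,0],0],[[0,-0.02,0],0],[[0,0,0],0]]' 
python3 -m creep '[[[0,-0.02,0],0],[[0,-0.02,0],0],[[0,-0.02,0],0],[[0,0,0],0]]' 
```

```text
time_s: 3.37
tool_pos: [0.4558, -0.0908, 0.067]
ee_rot: [0.0, 0.036, 0.999, -0.0]
wrist_force: [-0.5, -2.2, 3.5]
finger_gap: 0.0007
gripper_force: 1.7
time_s: 3.7
tool_pos: [0.4549, -0.1026, 0.0668]
ee_rot: [0.0, 0.035, 0.999, -0.0]
wrist_force: [-0.3, -0.4, 2.9]
finger_gap: 0.0005
gripper_force: 1.5
```

Force has moved to +z: the keeper has slipped off and the handle rests on the fingertips. Lifting off to let it open.

```bash

python3 -m creep '[[[0,0.02,-0.04],0],[[0,0.02,-0.04],0],[[0,0.02,-0.04],0],[[0,0,-0.05],0],[[0,0,-0.1],0],[[0,0.03,-0.15],0],[[0,0.08,-0.15],0],[[0,0.15,-0.15],0],[[0,0.19,0],0],[[0,0.19,0],0],[[0,0.19,0],0],[[0,0.19,0],0]]'
python3 -m creep '[[[0.1,0.19,0],0],[[0.1,0.19,0],0],[[0.1,0.19,0],0]]' 88
python3 - <<'E'
from h import *
snap('top','top2.png');snap('side')
from m import *
p,W=cloud('top');z=W[...,2]
m=np.zeros((480,640),bool);m[255:300,335:470]=1
red=(p[...,0]>130)&(p[...,1]<80)&(p[...,2]<80)
q=W[m&red];print('tab',len(q),q.mean(0).round(3),q[:,2].max() )
q=W[m&(z>.075)];print('handle',rect(q),q[:,2].max())
q=W[m&(z>.05)&(z<.061)&(W[...,1]>.05)];print('jaw',rect(q))
c=np.zeros((480,640),bool);c[205:252,172:252]=1
w=c&(p.min(2)>150)&(z>.02)&(z<.035);print('lid',rect(W[w]))
s=c&(p[...,0]>130)&(p[...,1]<100)&(p[...,2]<100);print('seal',s.sum(),W[s].mean(0).round(4))
q=np.load('/tmp/side.npz')['p'][200:400,200:440]
cv2.imwrite('pics/k2.png',cv2.resize(q,(720,600))[:,:,::-1])
E
python3 go.py 588 380 120 -7 
```

```text
time_s: 4.7
tool_pos: [0.4693, 0.1155, 0.2113]
ee_rot: [0.0, 0.035, 0.999, 0.0]
wrist_force: [1.5, -0.3, 0.3]
finger_gap: 0.0
gripper_force: 0.0
time_s: 4.95
tool_pos: [0.418, 0.2296, 0.2109]
ee_rot: [0.0, 0.035, 0.999, 0.0]
wrist_force: [0.9, 0.4, 0.7]
finger_gap: 0.0182
gripper_force: 0.0
tab 29 [ 0.452 -0.152  0.009] 0.027167074488402054
handle (array([452.1,  34.1]), array([ 31.9, 222.3]), 6.07) 0.31971293307911797
jaw (array([467. ,  81.4]), array([62.4, 17.6]), 86.36)
lid (array([574.9, 402. ]), array([130.8,  62.9]), 83.8)
seal 26 [0.5678 0.3501 0.033 ]
t 5.05 j7 0.91 pos [415.7 234.9 210.9] ya 86.7 F [ 0.7 -1.1 -0.2] gap 26.3 | turn -0.4797 shift [-0.8238 -0.7674  0.4562]
```

View pics/k2.png

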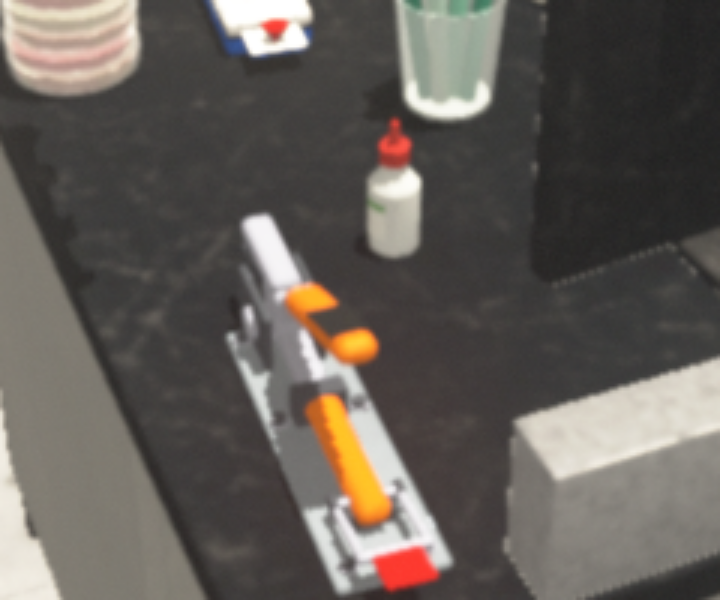

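The keeper lies flat and the handle is open (pad at ~330,320). The jaw axis measures 86.3°. The body would pass too close to the dishes for a grasp, so I'll first nudge the case about 20 mm away from them along the bench, using closed fingers on its side.

```bash

python3 -m creep '[[[-0.05,0.1,0],0],[[-0.08,0.13,0],0.0167],[[-0.08,0.14,0],0],[[-0.08,0.14,0],0],[[-0.08,0.14,0],0],[[-0.08,0.14,0],0],[[-0.08,0.1,0.03],0]]' 0 20
python3 go.py 532 415 12 83.5
```

```text
time_s: 5.63
tool_pos: [0.5447, 0.3961, 0.2059]
ee_rot: [0.001, 0.06, 0.998, 0.001]
wrist_force: [-0.1, -0.4, 0.9]
finger_gap: 0.0006
gripper_force: 0.0
t 5.63 j7 0.77 pos [544.7 396.1 205.9] ya 83.1 F [-0.1 -0.4  0.9] gap 0.6 | turn -0.0021 shift [0.075  0.0845 0.9694]
```

```bash

python3 -m creep '[[[0.075,0.085,0.05],0],[[0,0,0.12],0],[[0,0,0.15],0],[[0,0,0.15],0],[[0,0,0.15],0],[[0,0,0],0],[[0,0,0],0]]' 
python3 go.py 532 415 12 83.5
```

```text
time_s: 6.22
tool_pos: [0.5304, 0.4109, 0.0797]
ee_rot: [-0.001, 0.061, 0.998, -0.001]
wrist_force: [-0.7, 0.6, 0.7]
finger_gap: 0.0004
gripper_force: 0.0
t 6.22 j7 0.73 pos [530.4 410.9  79.7] ya 83.0 F [-0.7  0.6  0.7] gap 0.4 | turn -0.0027 shift [-0.0065  0.0221  0.3382]
```

```bash

python3 -m creep '[[[0,0.022,0.1],0],[[0,0,0.12],0],[[0,0,0.1],0],[[0,0,0.018],0],[[0,0,0],0],[[-0.015,0,0],0],[[-0.02,0,0],0],[[-0.025,0,0],0],[[-0.025,0,0],0],[[-0.025,0,0],0],[[-0.025,0,0],0],[[0,0,0],0]]' 
python3 -m creep '[[[0.05,0,0],0],[[0.03,0,-0.1],0],[[0,0,-0.2],0],[[0,0,-0.2],0],[[0,0,-0.2],0],[[0.1,-0.15,-0.1],0],[[0.1,-0.19,0],0],[[0,-0.19,0],0],[[0,-0.19,0],0],[[0,-0.19,0],0]]' 88
cat > look.py <<'E'
from m import *
snap('top');p,W=cloud('top');z=W[...,2]
c=(W[...,2]<.036)&(W[...,2]>.012)&(W[...,0]>.44)&(W[...,0]<.68)&(W[...,1]>.12)&(W[...,1]<.49)
w=c&(p.min(2)>140)&(z>.02);n,l=cv2.connectedComponents(w.astype(np.uint8));k=1+np.argmax([(l==i).sum() for i in range(1,n)])
c0,s,a=cv2.minAreaRect((W[l==k][:,:2]*1000).astype(np.float32));print('lid',np.round(c0,1),np.round(s,1),round(a,1))
b=cv2.boxPoints((c0,s,a));
rd=c&(p[...,0]>130)&(p[...,1]<100)&(p[...,2]<100);print('seal',rd.sum(),(W[rd].mean(0)*1000).round(1))
E
python3 look.py; python3 go.py 594 384 12 -6.5
```

```text
time_s: 7.22
tool_pos: [0.5602, 0.4136, 0.0145]
ee_rot: [0.001, 0.061, 0.998, 0.001]
wrist_force: [-1.8, 0.3, 1.2]
finger_gap: 0.0005
gripper_force: 0.7
time_s: 8.05
tool_pos: [0.4808, 0.2386, 0.1735]
ee_rot: [0.001, 0.061, 0.998, 0.0]
wrist_force: [0.9, 0.4, -0.0]
finger_gap: 0.065
gripper_force: 0.0
lid [601.4 409.1] [109.1  63.1] 83.5
seal 25 [592.8 346.3  31.8]
t 8.1 j7 0.92 pos [480.6 228.9 172.9] ya 82.5 F [-1.1 -6.9 -1.9] gap 69.2 | turn 0.4947 shift [0.8393 0.4754 0.7996]
```

```bash

python3 -m creep '[[[0,0,0],0.02],[[0,0,0],0.0395],[[0,0,0],0.0395],[[0,0,0],0.0395],[[0,0,0],0.0395],[[0,0,0],0.0395],[[0,0,0],0.0395],[[0,0,0],0.0395],[[0,0,0],0.0395],[[0,0,0],0.0395],[[0,0,0],0.0395],[[0,0,0],0.0395]]' 
python3 -m creep '[[[0,0,0],0.0395],[[0,0,0],0.0202],[[0,0,0],0]]'
python3 go.py 596.7 380 12 -6.5
```

```text
time_s: 9.1
tool_pos: [0.4816, 0.2403, 0.1732]
ee_rot: [0.0, 0.702, 0.712, 0.001]
wrist_force: [0.1, 0.1, 0.1]
finger_gap: 0.0878
gripper_force: 0.0
time_s: 9.35
tool_pos: [0.4815, 0.2403, 0.173]
ee_rot: [0.0, 0.764, 0.645, 0.0]
wrist_force: [0.3, 0.1, 0.4]
finger_gap: 0.0877
gripper_force: 0.0
t 9.35 j7 -0.5 pos [481.5 240.3 173. ] ya -9.7 F [0.3 0.1 0.4] gap 87.7 | turn -0.0177 shift [0.7589 0.4923 0.806 ]
```

```bash

python3 -m creep '[[[0.06,0.04,0],-0.0177],[[0.14,0.09,0],0],[[0.14,0.09,0],0],[[0.14,0.09,0],0],[[0.14,0.09,0.05],0],[[0.139,0.0923,0.1],0],[[0,0,0.15],0],[[0,0,0.15],0],[[0,0,0],0],[[0,0,0],0]]' 
python3 go.py 596.7 380 12 -6.5
```

```text
time_s: 10.18
tool_pos: [0.5959, 0.3786, 0.0815]
ee_rot: [-0.0, 0.745, 0.667, -0.002]
wrist_force: [-0.2, -0.2, 0.7]
finger_gap: 0.0878
gripper_force: 0.0
t 10.18 j7 -0.51 pos [595.9 378.6  81.5] ya -6.3 F [-0.2 -0.2  0.7] gap 87.8 | turn 0.001 shift [0.0082 0.0042 0.3477]
```

```bash

python3 -m creep '[[[0.008,0.004,0.08],0],[[0,0,0.1],0],[[0,0,0.1],0],[[0,0,0.06],0],[[0,0,0.01],0],[[0,0,0],0]]' 
python3 -m creep '[[[0,0,0],0],[[0,0,0],0],[[0,0,0],0],[[0,0,0],0],[[0,0,0],0],[[0,0,0],0],[[0,0,0],0]]' 55 20
python3 go.py 596.7 380 10 -6.5
python3 - <<'E'
from plan import *
for n in [(598,378,-6,-32),(600,368,0,-32),(605,360,12,-32),(598,355,18,-32),(580,350,24,-32),(580,335,36,-32),(580,330,48,-32),(570,320,50,-32),(555,290,50,-32),(530,270,50,-32),(510,255,50,-32),(490,255,40,-32),(480,250,20,-32),(478,230,-4,-32),(476,225,-4,-32)]: print(n,round(clr(*n),1))
E
```

```text
time_s: 10.68
tool_pos: [0.5982, 0.3809, 0.0131]
ee_rot: [0.0, 0.745, 0.667, 0.0]
wrist_force: [0.1, 0.3, -0.2]
finger_gap: 0.0883
gripper_force: 0.0
time_s: 11.27
tool_pos: [0.5983, 0.3812, 0.0134]
ee_rot: [-0.0, 0.745, 0.667, 0.0]
wrist_force: [-1.8, -1.3, 5.5]
finger_gap: 0.0617
gripper_force: 20.0
t 11.27 j7 -0.5 pos [598.3 381.2  13.4] ya -6.4 F [-1.8 -1.3  5.5] gap 61.7 | turn 0.0007 shift [-0.0067 -0.0074  0.0172]
(598, 378, -6, -32) 22.3
(600, 368, 0, -32) 22.5
(605, 360, 12, -32) 26.7
(598, 355, 18, -32) 26.6
(580, 350, 24, -32) 24.2
(580, 335, 36, -32) 25.5
(580, 330, 48, -32) 24.1
(570, 320, 50, -32) 25.3
(555, 290, 50, -32) 22.6
(530, 270, 50, -32) 29.0
(510, 255, 50, -32) 30.9
(490, 255, 40, -32) 22.8
(480, 250, 20, -32) 29.8
(478, 230, -4, -32) 43.6
(476, 225, -4, -32) 38.6
```

```bash

python3 -m creep '[[[-0.022,-0.002,0],-0.022],[[-0.022,-0.002,0],-0.022],[[-0.022,-0.002,0],-0.023],[[-0.022,-0.002,0],-0.023],[[-0.022,-0.002,0],-0.023],[[-0.022,-0.002,0],-0.023],[[0,0,0],0]]' - 30
python3 go.py 580 335 12 36
```

```text
time_s: 11.85
tool_pos: [0.5977, 0.3554, 0.0135]
ee_rot: [-0.0, 0.586, 0.81, 0.001]
wrist_force: [-0.6, 1.0, 6.5]
finger_gap: 0.0614
gripper_force: 30.0
t 11.85 j7 -0.12 pos [597.7 355.4  13.5] ya 18.2 F [-0.6  1.   6.5] gap 61.4 | turn -0.0987 shift [-0.0306 -0.1316  0.007 ]
```

```bash

python3 -m creep '[[[-0.01,-0.025,0],-0.02],[[-0.01,-0.025,0],-0.02],[[-0.01,-0.025,0],-0.02],[[-0.01,-0.025,0],-0.02],[[-0.01,-0.025,0],-0.02],[[-0.007,-0.029,0],-0.022],[[-0.007,-0.029,0],-0.022],[[-0.007,-0.029,0],-0.022],[[0,0,0],0]]'
python3 go.py 530 270 12 48
python3 look.py
```

```text
time_s: 12.6
tool_pos: [0.5689, 0.3208, 0.0134]
ee_rot: [0.0, 0.358, 0.934, 0.001]
wrist_force: [-1.0, 0.2, 7.6]
finger_gap: 0.0618
gripper_force: 30.0
t 12.6 j7 0.31 pos [568.9 320.8  13.4] ya 48.0 F [-1.   0.2  7.6] gap 61.8 | turn 0.0001 shift [-0.0253 -0.3189  0.0065]
lid [601.8 293.4] [20.2  6.4] 44.5
seal 4 [597.9 296.9  32.3]
```

```bash

python3 -m creep '[[[-0.003,-0.04,0],0],[[-0.003,-0.04,0],0],[[-0.003,-0.04,0],0],[[-0.003,-0.04,0],0],[[-0.003,-0.04,0],0],[[-0.003,-0.04,0],0],[[-0.003,-0.04,0],0],[[-0.003,-0.04,0],0],[[0.014,-0.046,0],0],[[0.014,-0.046,0],0],[[0.014,-0.046,0],0],[[0,0,0],0]]'
python3 go.py 480 252 12 20
```

```text
time_s: 13.65
tool_pos: [0.5046, 0.2541, 0.0133]
ee_rot: [0.001, 0.36, 0.933, 0.0]
wrist_force: [0.6, 0.6, 8.9]
finger_gap: 0.0617
gripper_force: 30.0
t 13.65 j7 0.35 pos [504.6 254.1  13.3] ya 47.8 F [0.6 0.6 8.9] gap 61.7 | turn 0.1545 shift [ 0.032  -0.1193  0.0064]
```

```bash

python3 -m creep '[[[0.009,-0.0157,0],0.022],[[0.009,-0.0157,0],0.022],[[0.009,-0.0157,0],0.022],[[0.009,-0.0157,0],0.022],[[0.009,-0.0157,0],0.022],[[0.009,-0.0157,0],0.022],[[0.009,-0.0157,0],0.0225]]'
python3 -m creep '[[[0,-0.003,0],0.022],[[0,-0.003,0],0.022],[[0,-0.003,0],0.022],[[0,-0.003,0],0.022],[[0,-0.003,0],0.022],[[0,-0.003,0],0.0217],[[0,0,0],0]]'
python3 go.py 476 252 12 -3.7
```

```text
time_s: 14.23
tool_pos: [0.4817, 0.2497, 0.0134]
ee_rot: [0.002, 0.575, 0.818, 0.0]
wrist_force: [3.9, -4.0, 8.4]
finger_gap: 0.0614
gripper_force: 30.0
time_s: 14.82
tool_pos: [0.476, 0.2514, 0.0133]
ee_rot: [0.0, 0.731, 0.683, 0.0]
wrist_force: [-0.7, 1.5, 10.9]
finger_gap: 0.0615
gripper_force: 30.0
t 14.82 j7 -0.31 pos [476.  251.4  13.3] ya -3.9 F [-0.7  1.5 10.9] gap 61.5 | turn -0.0009 shift [ 0.003  -0.0004  0.0066]
```

```bash

python3 -m creep '[[[-0.03,0,0],0],[[-0.05,0,0],0],[[-0.05,0,0],0],[[0,0,0],0]]'
python3 -m creep '[[[0,0,0],0],[[0,0,0],0],[[0,0,0],0],[[0,0,-0.05],0],[[0,0,-0.1],0],[[0,0,-0.15],0],[[0,0,-0.2],0],[[0.1,0,-0.2],0],[[0.18,0,0],0],[[0.15,0,0],0],[[0,0,0],0]]' 88
python3 look.py; python3 go.py 480 289 13 -3.7
```

```text
time_s: 15.15
tool_pos: [0.4749, 0.2247, 0.0133]
ee_rot: [0.0, 0.73, 0.684, 0.001]
wrist_force: [-0.5, 0.2, 9.4]
finger_gap: 0.0619
gripper_force: 30.0
time_s: 16.07
tool_pos: [0.4786, 0.3178, 0.1513]
ee_rot: [-0.001, 0.726, 0.688, 0.002]
wrist_force: [-1.0, 0.2, -1.4]
finger_gap: 0.0881
gripper_force: 0.0
lid [477.  251.9] [106.   62.7] 86.4
seal 2 [467.3 190.4  32.9]
t 16.12 j7 -0.48 pos [478.6 313.9 150.5] ya -3.2 F [ 1.  -0.9  1.1] gap 88.0 | turn 0.0026 shift [-0.1253  0.0149  0.6872]
```

```bash

python3 -m creep '[[[-0.065,0.014,0.08],0.0026],[[-0.06,0,0.15],0],[[0,0,0.2],0],[[0,0,0.16],0],[[0,0,0.08],0],[[0,0,0.01],0],[[0,0,0],0]]' 
python3 go.py 480 289 12 -3.7
python3 -m creep '[[[0,0,0],0],[[0,0,0],0],[[0,0,0],0],[[0,0,0],0],[[0,0,0],0],[[0,0,0],0]]' 55 25
python3 go.py 480 289 12 -3.7;python3 look.py
```

```text
time_s: 16.7
tool_pos: [0.4802, 0.2833, 0.0134]
ee_rot: [0.0, 0.732, 0.681, -0.001]
wrist_force: [-0.3, -1.0, 1.1]
finger_gap: 0.088
gripper_force: 0.0
t 16.7 j7 -0.37 pos [480.2 283.3  13.4] ya -4.1 F [-0.3 -1.   1.1] gap 88.0 | turn -0.0021 shift [ 0.0283 -0.0028  0.0068]
time_s: 17.2
tool_pos: [0.4805, 0.2855, 0.0148]
ee_rot: [-0.0, 0.731, 0.682, 0.0]
wrist_force: [-3.2, -0.4, 7.1]
finger_gap: 0.0615
gripper_force: 25.0
t 17.2 j7 -0.37 pos [480.5 285.5  14.8] ya -4.0 F [-3.2 -0.4  7.1] gap 61.5 | turn -0.0017 shift [ 0.0172 -0.0035  0.0142]
lid [475.6 233. ] [64.  60.3] 0.4
seal 1 [467.3 193.7  31.4]
```

```bash

python3 -m creep '[[[-0.03,-0.001,0],-0.0017],[[-0.05,0,0],0],[[-0.05,0,0],0],[[-0.05,0,0],0],[[-0.05,0,0],0],[[-0.05,0,0],0],[[0,0,0],0]]' 
python3 go.py 474.5 194 13 -3.7
cat > look2.py <<'E'
from m import *
import sys
p,d=snap('top');p,W=cloud('top')
rd=(p[...,0]>1.5*p[...,1])&(p[...,0]>90)&(p[...,1]<110)&(W[...,2]<.045)&(W[...,1]>.05)&(W[...,1]<.3)&(W[...,0]>.43)&(W[...,0]<.52)&(abs(p[...,1]-p[...,2])<30)
print('seal',rd.sum(),(W[rd].mean(0)*1000).round(1),(W[rd].min(0)*1000).round(1),(W[rd].max(0)*1000).round(1))
q,_=snap('side')
v=np.hstack([cv2.resize(p[200:310,270:400].astype(np.uint8),(400,340)),cv2.resize(q[180:350,200:400],(400,340))])
cv2.imwrite('pics/'+sys.argv[1],v[:,:,::-1])
E
python3 look2.py s1.png
```

```text
time_s: 17.83
tool_pos: [0.4779, 0.2278, 0.0148]
ee_rot: [0.0, 0.73, 0.683, 0.001]
wrist_force: [0.4, -2.3, 7.9]
finger_gap: 0.062
gripper_force: 25.0
t 17.83 j7 -0.28 pos [477.9 227.8  14.8] ya -3.8 F [ 0.4 -2.3  7.9] gap 62.0 | turn -0.0006 shift [-0.1695 -0.006   0.009 ]
seal 32 [469.9 131.7  31.5] [464.5 126.2  27.9] [475.4 137.3  34.5]
```

View pics/s1.png

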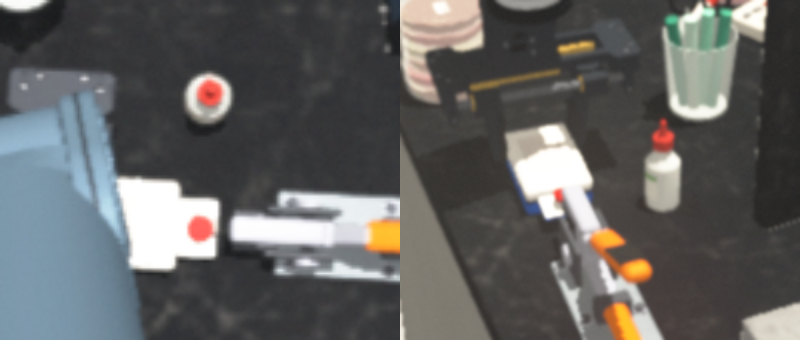

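The seal at (200,228) in the left half is in line with the jaw (axis offset 0.4 mm), with 33 mm left to go. The case is flat and the bottle is clear.

```bash

python3 -m creep '[[[-0.02,0.001,0],-0.0006],[[-0.03,0.001,0],0],[[-0.03,0,0],0],[[-0.03,0,0],0],[[-0.02,0,0],0],[[-0.01,0,0],0],[[0,0,0],0]]' 
python3 -m creep '[[[-0.01,0,0],0],[[0,0,0],0]]' 
python3 -m creep '[[[-0.01,0,0],0],[[0,0,0],0]]' 
python3 go.py 475 195 13 -3.7
```

```text
time_s: 18.52
tool_pos: [0.4767, 0.202, 0.0149]
ee_rot: [0.0, 0.729, 0.685, 0.002]
wrist_force: [0.4, 2.6, 6.6]
finger_gap: 0.0619
gripper_force: 25.0
time_s: 18.68
tool_pos: [0.4765, 0.2005, 0.0149]
ee_rot: [-0.0, 0.729, 0.685, 0.002]
wrist_force: [0.5, 4.8, 5.7]
finger_gap: 0.0614
gripper_force: 25.0
time_s: 18.85
tool_pos: [0.4764, 0.1986, 0.0149]
ee_rot: [-0.0, 0.729, 0.685, 0.002]
wrist_force: [0.1, 5.0, 5.9]
finger_gap: 0.0616
gripper_force: 25.0
t 18.85 j7 -0.22 pos [476.4 198.6  14.9] ya -3.6 F [0.1 5.  5.9] gap 61.6 | turn 0.0007 shift [-0.0183 -0.006   0.0092]
```

```bash

python3 -m creep '[[[-0.01,0,0],0],[[0,0,0],0]]' 
python3 -m creep '[[[-0.01,0,0],0],[[0,0,0],0]]' 
python3 -m creep '[[[-0.01,0,0],0],[[0,0,0],0]]' 
python3 look.py
```

```text
time_s: 19.02
tool_pos: [0.4763, 0.1966, 0.0149]
ee_rot: [-0.0, 0.729, 0.685, 0.002]
wrist_force: [1.1, 5.4, 5.0]
finger_gap: 0.0615
gripper_force: 25.0
time_s: 19.18
tool_pos: [0.4762, 0.1947, 0.0149]
ee_rot: [-0.0, 0.729, 0.685, 0.002]
wrist_force: [0.8, 4.5, 5.3]
finger_gap: 0.0618
gripper_force: 25.0
time_s: 19.35
tool_pos: [0.4761, 0.1933, 0.0149]
ee_rot: [-0.0, 0.729, 0.685, 0.002]
wrist_force: [1.0, 5.5, 4.8]
finger_gap: 0.062
gripper_force: 25.0
lid [471.2 127.3] [61.5 13.5] 1.5
seal 0 [nan nan nan]look.py:7: RuntimeWarning: Mean of empty slice.
  rd=c&(p[...,0]>130)&(p[...,1]<100)&(p[...,2]<100);print('seal',rd.sum(),(W[rd].mean(0)*1000).round(1))
  ret = um.true_divide(
```

```bash
python3 - <<'E'
from m import *
p,W=cloud('top')
for v in (268,270,284,286,288):
    print(v,[(u,*(W[v,u]*1000).round().astype(int),p[v,u].sum()) for u in range(334,358,1)][::1])
E
```

```text
268 [(334, np.int64(482), np.int64(133), np.int64(30), np.int64(762)), (335, np.int64(482), np.int64(130), np.int64(26), np.int64(765)), (336, np.int64(482), np.int64(128), np.int64(28), np.int64(765)), (337, np.int64(482), np.int64(126), np.int64(27), np.int64(765)), (338, np.int64(482), np.int64(124), np.int64(27), np.int64(765)), (339, np.int64(482), np.int64(122), np.int64(27), np.int64(765)), (340, np.int64(482), np.int64(119), np.int64(27), np.int64(765)), (341, np.int64(482), np.int64(117), np.int64(26), np.int64(765)), (342, np.int64(482), np.int64(115), np.int64(28), np.int64(765)), (343, np.int64(482), np.int64(112), np.int64(19), np.int64(765)), (344, np.int64(482), np.int64(110), np.int64(20), np.int64(765)), (345, np.int64(482), np.int64(108), np.int64(21), np.int64(765)), (346, np.int64(482), np.int64(106), np.int64(20), np.int64(765)), (347, np.int64(482), np.int64(103), np.int64(17), np.int64(765)), (348, np.int64(482), np.int64(101), np.int64(18), np.int64(765)), (349, np.int64(482), np.int64(99), np.int64(19), np.int64(765)), (350, np.int64(482), np.int64(97), np.in
[... 6201 characters left out ...]
8, np.int64(438), np.int64(101), np.int64(1), np.int64(168)), (349, np.int64(438), np.int64(98), np.int64(-3), np.int64(161)), (350, np.int64(438), np.int64(96), np.int64(3), np.int64(163)), (351, np.int64(438), np.int64(94), np.int64(2), np.int64(162)), (352, np.int64(438), np.int64(92), np.int64(0), np.int64(162)), (353, np.int64(438), np.int64(89), np.int64(0), np.int64(164)), (354, np.int64(438), np.int64(87), np.int64(0), np.int64(166)), (355, np.int64(438), np.int64(85), np.int64(-1), np.int64(159)), (356, np.int64(438), np.int64(83), np.int64(-1), np.int64(154)), (357, np.int64(438), np.int64(81), np.int64(1), np.int64(159))]<stdin>:4: RuntimeWarning: invalid value encountered in cast
```

The lid front and tongue tip put the seal at y ≈ 98.5, against the die at 99.0, so it is in place. Releasing and going to the handle.

```bash

python3 -m creep '[[[0,0,0],0],[[0,0,0],0],[[0,0,0],0],[[0,0,-0.05],0],[[0,0,-0.1],0],[[0,0,-0.15],0],[[0,0,-0.2],0],[[0,0,-0.2],0],[[0,0,-0.2],0],[[0,0,-0.1],0]]' 88
python3 -m creep '[[[0,0,0],-0.0395],[[0,0,0],-0.0395],[[0,0,0],-0.0395],[[0,0,0],-0.0395],[[0,0,0],-0.0395],[[0,0,0],-0.0395],[[0,0,0],-0.0395],[[0,0,0],-0.0395],[[0,0,0],-0.0395],[[0,0,0],-0.0395],[[0,0,0],-0.0395],[[0,0,0],-0.0395]]' 0
python3 -m creep '[[[0,-0.1,0],-0.0265],[[0,-0.15,0],0],[[0,-0.18,0],0],[[0,-0.18,0],0],[[0,-0.18,0],0],[[0,-0.18,0],0],[[0,-0.15,0],0],[[0,0,0],0],[[0,0,0],0]]'
python3 look.py 2>/dev/null;python3 go.py 459 -40 120 86.3
```

```text
time_s: 20.23
tool_pos: [0.4764, 0.1908, 0.2188]
ee_rot: [0.001, 0.729, 0.684, 0.003]
wrist_force: [1.0, -0.8, -0.6]
finger_gap: 0.0879
gripper_force: 0.0
time_s: 21.23
tool_pos: [0.4747, 0.1903, 0.2143]
ee_rot: [0.0, 0.069, 0.998, -0.0]
wrist_force: [-1.3, 0.6, 0.3]
finger_gap: 0.0101
gripper_force: 0.0
time_s: 21.98
tool_pos: [0.4589, -0.0343, 0.2143]
ee_rot: [0.0, 0.033, 0.999, -0.0]
wrist_force: [-0.5, 1.0, 0.7]
finger_gap: 0.0003
gripper_force: 0.0
lid [473.9 165.9] [96.9 62.6] 85.3
seal 0 [nan nan nan]
t 22.03 j7 1.55 pos [459.3 -32.6 214.2] ya 86.4 F [0.4 0.  0.2] gap 0.3 | turn 0.0006 shift [-0.001  -0.0369  0.471 ]
```

```bash

python3 -m creep '[[[0,-0.036,0.1],0.0006],[[0,0,0.15],0],[[0,0,0.15],0],[[0,0,0.07],0],[[0,0,0],0],[[0,0,0],0]]'
python3 -m creep '[[[0,0,0.03],0],[[0,0,0.03],0],[[0,0,0.03],0],[[0,0,0],0]]'
python3 -m creep '[[[0,0,0.03],0],[[0,0,0.03],0],[[0,0,0],0]]'
```

```text
time_s: 22.53
tool_pos: [0.4588, -0.0383, 0.1197]
ee_rot: [-0.001, 0.031, 1.0, 0.0]
wrist_force: [0.6, 0.9, 1.1]
finger_gap: 0.0007
gripper_force: 0.0
time_s: 22.87
tool_pos: [0.4588, -0.0393, 0.1013]
ee_rot: [-0.0, 0.031, 1.0, 0.0]
wrist_force: [-0.7, 0.5, -0.6]
finger_gap: 0.0005
gripper_force: 0.0
time_s: 23.12
tool_pos: [0.4595, -0.0397, 0.0893]
ee_rot: [0.0, 0.032, 0.999, -0.0]
wrist_force: [1.1, 1.0, 3.4]
finger_gap: 0.0003
gripper_force: 1.6
```

```bash

python3 go.py 459 -40 80 86.3
```

```text
t 23.12 j7 1.63 pos [459.5 -39.7  89.3] ya 86.4 F [1.1 1.  3.4] gap 0.3 | turn 0.0004 shift [ 0.0026 -0.0018  0.0466]
```

```bash

for i in 1 ; do
python3 -m creep '[[[0,0,0.02],0],[[0,0,0.02],0],[[0,0,0],0]]'
python3 -m creep '[[[0,0,0.01],0],[[0,0,0],0]]'
python3 -m creep '[[[0,0,0.01],0],[[0,0,0],0]]'
python3 -m creep '[[[0,0,0.01],0],[[0,0,0],0]]'
done | grep -E 'tool_pos|wrist_force'
```

```text
tool_pos: [0.4596, -0.0399, 0.0817]
wrist_force: [1.7, -1.5, 4.6]
tool_pos: [0.4596, -0.04, 0.0801]
wrist_force: [0.2, -1.2, 7.1]
tool_pos: [0.4597, -0.0405, 0.0784]
wrist_force: [-0.4, -3.1, 9.1]
tool_pos: [0.4596, -0.0412, 0.0767]
wrist_force: [-1.8, -4.8, 15.6]
```

```bash

(python3 -m creep '[[[0,0,0],0],[[0,0,0],0]]'
python3 -m creep '[[[0,0,0.005],0],[[0,0,0],0]]'
python3 -m creep '[[[0,0,0.005],0],[[0,0,0],0]]') | grep -E 'tool_pos|wrist_force'
python3 - <<'E'
from h import *
q,_=snap('side');cv2.imwrite('pics/pr.png',cv2.resize(q[200:380,200:400],(660,594))[:,:,::-1])
E
```

```text
tool_pos: [0.4597, -0.0411, 0.0769]
wrist_force: [-1.4, -5.3, 13.7]
tool_pos: [0.4596, -0.0415, 0.0759]
wrist_force: [-1.9, -6.7, 11.7]
tool_pos: [0.4597, -0.0416, 0.0748]
wrist_force: [-1.6, -6.6, 13.0]
```

View pics/pr.png

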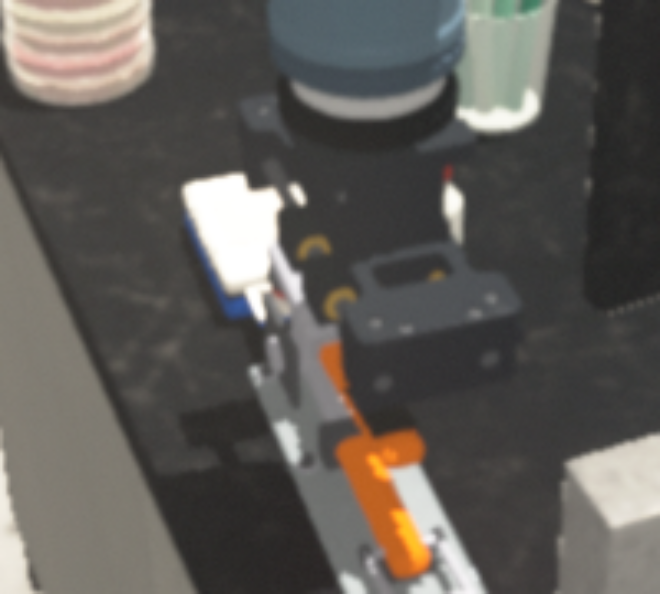

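The fingers are on the pad, the case is flat with its tongue in the mouth, and the handle is about half down. Continuing.

```bash

(python3 -m creep '[[[0,0,0.006],0],[[0,0,0],0]]'
python3 -m creep '[[[0,0,0.006],0],[[0,0,0],0]]'
python3 -m creep '[[[0,0,0.006],0],[[0,0,0],0]]') | grep -E 'tool_pos|wrist_force'
```

```text
tool_pos: [0.4597, -0.0409, 0.0733]
wrist_force: [0.7, -4.3, 6.7]
tool_pos: [0.4597, -0.0406, 0.072]
wrist_force: [-0.4, -3.6, 6.1]
tool_pos: [0.4597, -0.0407, 0.0707]
wrist_force: [-0.5, -4.2, 7.9]
```

```bash

(python3 -m creep '[[[0,0,0.006],0],[[0,0,0],0]]'
python3 -m creep '[[[0,0,0.005],0],[[0,0,0],0],[[0,0,0],0]]') | grep -E 'tool_pos|wrist_force'
```

```text
tool_pos: [0.4597, -0.0407, 0.0696]
wrist_force: [-0.6, -3.7, 7.5]
tool_pos: [0.4597, -0.0407, 0.0686]
wrist_force: [0.2, -3.9, 6.7]
```

```bash

(python3 -m creep '[[[0,0,0.005],0],[[0,0,0],0]]'
python3 -m creep '[[[0,0,0.005],0],[[0,0,0],0]]'
python3 -m creep '[[[0,0,0.005],0],[[0,0,0],0]]') | grep -E 'tool_pos|wrist_force'
```

```text
tool_pos: [0.4597, -0.041, 0.0677]
wrist_force: [-0.3, -4.6, 8.5]
tool_pos: [0.4597, -0.0412, 0.0668]
wrist_force: [-1.1, -5.9, 11.6]
tool_pos: [0.4597, -0.0415, 0.0661]
wrist_force: [-2.6, -6.7, 17.1]
```

Force peaked at 13–15 N, dropped to 6, and now climbs steeply, so the seal is home. Releasing the handle and returning to the case.

```bash

python3 -m creep '[[[0,0,-0.03],0],[[0,0,-0.04],0],[[0,0,-0.05],0],[[0,0,-0.08],0],[[0,0,-0.12],0],[[0,0,-0.17],0],[[0,0,-0.2],0],[[0,0.1,-0.05],0],[[0,0.17,0],0],[[0,0.19,0],0],[[0,0.19,0],0],[[0,0.19,0],0]]'
python3 -m creep '[[[0,0.19,0],0.0395],[[0,0,0],0.0395],[[0,0,0],0.0395],[[0,0,0],0.0395],[[0,0,0],0.0395],[[0,0,0],0.0395],[[0,0,0],0.0395],[[0,0,0],0.0395],[[0,0,0],0.0395],[[0,0,0],0.0395],[[0,0,0],0.0395],[[0,0,0],0.0395]]' 88
python3 -m creep '[[[0,0,0],0.0265],[[0,0,0],0]]'
python3 go.py 474.5 196 15 -4.2; python3 look.py 2>/dev/null; python3 - <<'E'
from m import *
p,W=cloud('top');z=W[...,2]
m=(W[...,0]>.44)&(W[...,0]<.48)&(W[...,1]<0)&(W[...,1]>-.1)&(z<.15)&(z>.02);print('handle top z',np.sort(z[m])[-5:].round(3))
E
```

```text
time_s: 26.83
tool_pos: [0.4689, 0.1294, 0.2136]
ee_rot: [-0.0, 0.032, 0.999, -0.0]
wrist_force: [0.6, -0.3, -0.3]
finger_gap: 0.0005
gripper_force: 0.0
time_s: 27.83
tool_pos: [0.4714, 0.1647, 0.2133]
ee_rot: [-0.0, 0.701, 0.713, -0.0]
wrist_force: [0.4, 1.0, -0.3]
finger_gap: 0.0782
gripper_force: 0.0
time_s: 28.0
tool_pos: [0.4714, 0.1648, 0.2132]
ee_rot: [-0.0, 0.729, 0.684, -0.0]
wrist_force: [-0.1, 1.0, -0.0]
finger_gap: 0.0879
gripper_force: 0.0
t 28.0 j7 -0.32 pos [471.4 164.8 213.2] ya -3.7 F [-0.1  1.  -0. ] gap 87.9 | turn 0.003 shift [0.1571 0.0048 0.9911]
lid [459.5 366.1] [41.1  5.1] 30.5
seal 0 [nan nan nan]
handle top z [0.109 0.11  0.11  0.111 0.112]
```

```bash

python3 -m creep '[[[0.08,0.005,0.05],0.003],[[0.077,0,0.12],0],[[0,0,0.18],0],[[0,0,0.2],0],[[0,0,0.2],0],[[0,0,0.15],0],[[0,0,0.08],0],[[0,0,0.005],0],[[0,0,0],0]]'
python3 go.py 474.5 197 15 -4.2
python3 -m creep '[[[0,0,0],0],[[0,0,0],0],[[0,0,0],0],[[0,0,0],0],[[0,0,0],0],[[0,0,0],0]]' 55 25
python3 -m creep '[[[0.02,0,0],0],[[0.03,0,0],0],[[0.04,0,0],0],[[0.05,0,0],0],[[0.05,0,0],0],[[0.05,0,0],0],[[0.05,0,0],0],[[0.05,0,0],0],[[0.05,0,0],0],[[0.03,0,0],0],[[0,0,0],0]]'
```

```text
time_s: 28.8
tool_pos: [0.4746, 0.1959, 0.0157]
ee_rot: [-0.0, 0.731, 0.682, -0.001]
wrist_force: [1.2, 0.5, 0.4]
finger_gap: 0.0881
gripper_force: 0.0
t 28.8 j7 -0.22 pos [474.6 195.9  15.7] ya -4.0 F [1.2 0.5 0.4] gap 88.1 | turn 0.0014 shift [ 0.0055 -0.0008  0.0037]
time_s: 29.3
tool_pos: [0.4759, 0.1968, 0.0171]
ee_rot: [0.0, 0.731, 0.682, 0.001]
wrist_force: [-1.5, -0.4, 7.4]
finger_gap: 0.0615
gripper_force: 25.0
time_s: 30.22
tool_pos: [0.4821, 0.2795, 0.0171]
ee_rot: [0.001, 0.732, 0.682, 0.0]
wrist_force: [0.1, -3.0, 7.3]
finger_gap: 0.0616
gripper_force: 25.0
```

```bash

python3 -m creep '[[[0,0,0],0],[[0,0,0],0],[[0,0,0],0],[[0,0,0],0],[[0,0,-0.05],0],[[0,0,-0.1],0],[[0,0,-0.15],0],[[0,0,-0.2],0],[[0,0,-0.2],0],[[0,0,-0.2],0],[[0,0,-0.1],0],[[0,0,0],0]]' 88
python3 -m creep '[[[0.1,0,0],0],[[0.18,0,0],0],[[0.18,0,0],0],[[0.18,0,0],0],[[0.15,0,0],0],[[0.15,0,0],0],[[0,0,0],0],[[0,0,0],0]]'
python3 look.py; python3 look2.py f.png; python3 - <<'E'
from m import *
p,W=cloud('top');z=W[...,2]
def rt(x0,x1,y0,y1):
    m=(W[...,0]>x0)&(W[...,0]<x1)&(W[...,1]>y0)&(W[...,1]<y1)&(z>.02)&(z<.2);return rect(W[m])
print('bottle',rt(.53,.6,.09,.16),'cup',rt(.61,.71,.21,.31))
E
```

```text
time_s: 31.22
tool_pos: [0.4837, 0.2814, 0.2217]
ee_rot: [0.0, 0.732, 0.682, 0.005]
wrist_force: [0.1, 0.1, -0.0]
finger_gap: 0.0881
gripper_force: 0.0
time_s: 31.88
tool_pos: [0.4929, 0.4689, 0.2146]
ee_rot: [-0.0, 0.731, 0.683, -0.001]
wrist_force: [0.1, -0.1, -0.2]
finger_gap: 0.0878
gripper_force: 0.0
lid [479.4 239.9] [111.   62.7] 86.2
seal 0 [nan nan nan]
seal 26 [474.9 180.6  25.4] [469.5 176.2  22. ] [480.4 185.   29.2]
bottle (array([561.2, 126.8]), array([28.2, 31. ]), 89.39) cup (array([660.4, 259.2]), array([72.8, 71.9]), 42.01)look.py:7: RuntimeWarning: Mean of empty slice.
  rd=c&(p[...,0]>130)&(p[...,1]<100)&(p[...,2]<100);print('seal',rd.sum(),(W[rd].mean(0)*1000).round(1))
  ret = um.true_divide(
```

View pics/f.png

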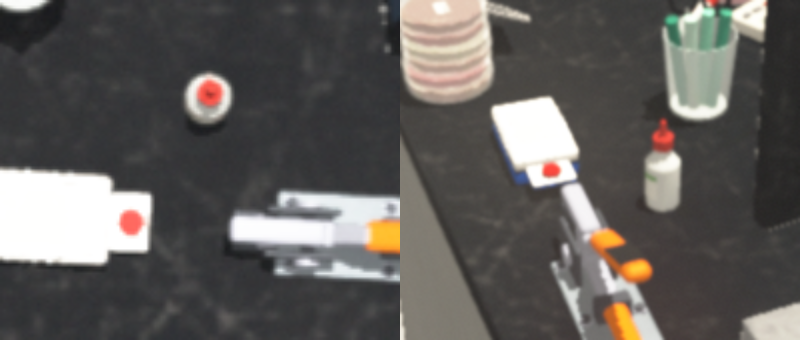

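The seal top now reads z = 25.4 mm, which is home. The case lies flat about 58 mm clear of the jaw (seal at 130,222; jaw tip at 232,228). The pliers are open, the bystanders are undisturbed and the robot is clear.

```bash
python3 -c "
from cell import r
print(r.job_done())"
```

```text
the job is handed in; nothing more can be done
None
```

The case is sealed (seal top measured at 25.4 mm, against 25 mm when home) and lies flat on the bench about 58 mm clear of the open jaws; the cup and bottle measured unmoved, the dishes look undisturbed in the last picture, and the job was handed in at about 32 s of the 66 s limit, with no verdict returned.

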